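# Stand the fallen strip carton up and hold it square in the corner stop

### The arm

A 6-joint arm with a two-finger parallel gripper is mounted at the origin on a cart in front of the work surface, level with it; the furniture and walls round the work are solid. World frame = base frame: x ahead of the robot, y to its left, z up, the work surface at z = 0. Lengths are in m, angles in rad, forces in N, time in s.
With the tool pointing down it reaches from about 0.375 to 0.925 m from the base axis. Payload 5.7 kg.
Tool frame: the origin (TCP) lies midway between the tips of the shut fingers; the grasp point (between the pads) lies 19 mm behind it; z points along the fingers, x is the direction in which the jaws open and shut, and the axes are right-handed (so a half turn about z gives the same grasp; the last joint's range is limited). The gripper opens to 88 mm and grips with 3 to 60 N. Pads are 20 mm wide; open, the fingers measure 115 mm over their backs; the gripper's body (75 mm by 178 mm) begins 61 mm behind the grasp point.
Start: joints at [-1.416, 0.359, 1.51, -0, 1.272, -0.115], TCP at [0.16, -0.578, 0.223] pointing down, gripper open.
Joint ranges: [-2.97, 2.97], [-1.01, 2.36], [0.21, 2.38], [-0.96, 4.11], [0.2, 2.71], [-2.98, 2.98]. Speed limits (rad/s): [2.39, 2.39, 3.14, 3.14, 3.14, 3.14].

### API

Orientations are given as a unit quaternion [x, y, z, w].
In Python, from bench import move_ptp, servo_line, goto_joints, move_gripper, sleep, inverse_kinematics, capture, PlanningError, close_job, spot_in, silhouettes, current_clock, current_joint_pos, current_qvel, current_joint_torque, current_position, current_orientation, current_force, current_torque, current_finger_gap gives the robot as it stands. Calls block until the motion is done:
- move_ptp(position, orientation): joint-space move of the TCP to a pose.
- servo_line(position, orientation=None, rate=0.15, contact_N=None): straight line of the TCP; orientation=None keeps the orientation; rate is the mean speed in m/s. With contact_N (N) it stops when the force on the tool has changed by that much, and returns True; else False.
- goto_joints(angles): joint-space move.
- move_gripper(opening): finger opening in m; the grip force is fixed at half the most; returns when the fingers have stopped.
- sleep(seconds).
- inverse_kinematics(position, orientation): joint angles nearest the present ones, or None.
- capture(name): name is "side" or "top" or "wrist"; returns a dict with "image" (400x640x3 uint8, blue, green, red), "range_z" (400x640 float32, m along the optical axis (not along the pixel's ray), 0 where there is no reading), "intrinsics" (3x3 intrinsics, pixels), "R" (3x3) and "t" (3): a world point X has camera coordinates R X + t. Camera axes: x right, y down, z forward; pixel columns grow to the right and rows downward; lengths in m; the calibration is good to about 2 mm. A picture is of the moment at which its call begins.
A pose or a line that the arm cannot do raises PlanningError and nothing moves.
- close_job(): hands the job in, once; it reports no verdict.
Trained networks look in the newest picture that a camera, given by its name, has taken for a name from the list of things; names that differ only in an ending like _2 or _b are one class to them, and where a whole thing is asked for, a point or a joint stands for the part that bears it (a point fixed in the world has none). Each returns a list of dicts, best first, with "conf" (0 to 1); they miss things now and then, are a little off and sometimes report something else, mostly with a low value. They report only what shows in the picture. A call takes as long as a camera call.
- spot_in(camera, query): "xy" ([column, row] in pixels, amid what is visible of it).
- silhouettes(camera, query): "region" (400x640 bool, what is visible of it) and "xy" ([column, row] in pixels, amid what is visible of it).
Readings, each from a call of its own:
- current_clock(): time.
- current_joint_pos(): joint angles.
- current_qvel(): joint speeds.
- current_joint_torque(): joint torques, N m.
- current_position(): TCP position.
- current_orientation(): TCP orientation.
- current_force(): force on the tool from outside, world axes, zero at the start.
- current_torque(): the same for the moment, N m.
- current_finger_gap(): finger opening in m.
Only numpy, scipy, OpenCV 4.12 (cv2) and the standard library are available. Lean on these libraries where they do the work, as an engineer would, in place of code of your own. Each camera call takes 0.05 s, during which the arm holds its last target.

### The job

The tall carton of test strips has tipped over between its neighbours. Stand it upright, top end up, on the plate of the metal corner stop and press it squarely into the corner, so that one of its sides bears on each of the two fences, and keep it pressed there with the gripper for its label to be read: finish while holding it, do not let go. Leave the canisters and the lidded cup where they stand.

Things in the scene. Friction and masses are not known exactly. Their poses are not given: they have to be found in the camera images.
- strip_carton: loose tall carton, plain box 53 x 69 x 166 mm, about 90 g. Starts lying on a 53 x 166 side, top end (broad coloured band) to the robot's right (-y), turned up to 0.45 rad toward the robot. Origin: centre of its bottom end, 34.5 mm above the worktop while lying; x across the 53 mm width (level while lying), y across the 69 mm depth (up while lying), z from bottom end to top end.
- corner_stop: fixed corner stop: bare aluminium plate 130 x 130 x 8 mm flat on the worktop, with two upright steel fences at right angles. Origin: centre of the plate's underside; its x points away from the robot and y to the left, turned up to 0.4 rad counterclockwise seen from above. Open to the robot and to the left. Carton, plate and fences are not slippery (friction about 1).
- fence_right: upright steel fence along the right (-y) edge of the plate, 100 mm long, 12 mm thick, 105 mm tall above the plate; its inner face looks to the stop's +y and lies at y = -50 mm in the frame of corner_stop, from x = -56 to +44 mm. Origin: on the plate's upper face at the plate's centre.
- fence_far: upright steel fence along the far (+x) edge of the plate, 100 mm long, 12 mm thick, 75 mm tall above the plate; its inner face looks to the stop's -x and lies at x = +50 mm in the frame of corner_stop, from y = -44 to +56 mm. Origin: on the plate's upper face at the plate's centre.
- stop_corner (a point): point where the planes of both fences' inner faces meet at the plate's upper face (8 mm above the worktop); axes as corner_stop. A carton pressed home has its bottom centre 27 mm toward -x and 34.5 mm toward +y from here if its 53 mm width lies along the stop's x, or 34.5 and 27 mm if turned a quarter.
- canister_a: bystander: upright round strip canister, 49 mm wide, 98 mm tall, a little beyond the bottom end of the fallen carton. Origin: centre of its underside, z up.
- canister_b: bystander: a second such canister, on the far side of the fallen carton. Origin: centre of its underside, z up. Behind it and to its right stands a tall fixed table fan; keep the wrist clear of its grille (x beyond about 0.6 m).
- lidded_cup: bystander: screw-lid specimen cup 66 mm wide, 58 mm tall, to the right of the corner stop. Origin: centre of its underside, z up.

How it is judged:
On the way:
1. the carton has been brought upright, top end up (angle between strip_carton's own z axis and vertical below 0.17 rad), for 0.2 s.
At the end, for the whole second after the job is handed in: Carton top end up on the plate (tilt < 0.06 rad, bottom < 6 mm above it), square within 0.05 rad and within 4 mm of home, at rest, pressing each fence with > 0.8 N, fingers still bearing on it with > 1 N; canisters and cup upright within 20 mm of where they were (contact force between strip_carton and fence_right above 0.8 N and contact force between strip_carton and fence_far above 0.8 N and contact force between the fingers and strip_carton above 1 N and angle between strip_carton's own z axis and vertical below 0.06 rad and z of strip_carton in the frame of stop_corner below 0.006 m and linear speed of strip_carton below 0.02 m/s and ((angle between the x axis of strip_carton and the x axis of corner_stop, either way round below 0.05 rad and x of strip_carton in the frame of stop_corner above -0.0305 m and y of strip_carton in the frame of stop_corner below 0.0385 m) or (angle between the x axis of strip_carton and the y axis of corner_stop, either way round below 0.05 rad and x of strip_carton in the frame of stop_corner above -0.0385 m and y of strip_carton in the frame of stop_corner below 0.0305 m)) and angle between each of canister_a, canister_b, lidded_cup's own z axis and vertical below 0.2 rad and distance of each of canister_a, canister_b, lidded_cup from where it was at the start of the episode below 0.02 m); the arm keeps its last pose, push and grip.
It fails at once if a canister or the lidded cup is pushed away or knocked over (distance of any of canister_a, canister_b, lidded_cup from where it was at the start of the episode above 0.02 m or angle between any of canister_a, canister_b, lidded_cup's own z axis and vertical above 0.3 rad).
It also fails if it takes over 72 s, if anything falls off the work surface, if the arm or the gripper's body presses on something with over 40 N, if the wrist force passes 120 N, or if a joint passes its speed limit or range.

## Working session

There is one attempt and no reset: what is moved stays moved. The work goes in short steps, each a Python script; the robot and the scene stay as the last script left them, time stands still between calls to the robot, and variables do not carry over. Pictures are saved under pics/ and viewed, and the job is handed in when it is done.

```bash
ls; mkdir -p pics; python3 - <<'E'
from bench import *
import cv2
print(current_clock(),current_position(),current_orientation(),current_finger_gap())
for n in ["side","top","wrist"]:
    c=capture(n); cv2.imwrite(f"pics/{n}0.png",c["image"])
    print(n,c["R"],c["t"],c["intrinsics"])
    for q in ["strip_carton","corner_stop","fence_right","fence_far","canister_a","lidded_cup"]:
        print(q,[(round(d["conf"],2),[int(v) for v in d["xy"]]) for d in spot_in(n,q)][:4])
E
```

```text
pics
0.0 [ 0.15980074 -0.57761234  0.22180424] [ 7.95793272e-01 -6.05567682e-01 -6.73869153e-04 -6.29975831e-04] 0.08757289165135422
side [[ 9.99829827e-01 -6.43802412e-04  1.84364486e-02]
 [ 1.45836009e-02 -5.84455498e-01 -8.11294700e-01]
 [ 1.12975972e-02  8.11425509e-01 -5.84346650e-01]] [-0.52955057 -0.10027587  1.71058967] [[487.37269119   0.         323.39750174]
 [  0.         487.37269119 198.42116303]
 [  0.           0.           1.        ]]
strip_carton [(0.6, [310, 180]), (0.52, [311, 148])]
corner_stop [(0.72, [314, 249])]
fence_right [(0.66, [316, 245])]
fence_far [(0.65, [329, 229])]
canister_a [(0.76, [310, 151]), (0.6, [361, 173])]
lidded_cup [(0.95, [303, 282])]
top [[ 0.02096758 -0.99977896  0.00154832]
 [-0.9887479  -0.02096562 -0.14811492]
 [ 0.14811464  0.00157472 -0.98896894]] [-0.26733253  0.5534324   0.96974723] [[361.83734763   0.         318.82856653]
 [  0.         361.83734763 192.74648689]
 [  0.           0.           1.        ]]
strip_carton [(0.76, [263, 219]), (0.68, [204, 213])]
corner_stop [(0.79, [376, 217]), (0.65, [367, 198])]
fence_right [(0.77, [397, 211])]
fence_far [(0.72, [365, 198]), (0.38, [205, 211])]
canister_a [(0.75, [207, 212]), (0.53, [253, 154])]
lidded_cup [(0.58, [433, 224])]
wrist [[ 2.67638861e-01 -9.63519197e-01  4.43553418e-04]
 [-9.28227172e-01 -2.57712211e-01  2.68288525e-01]
 [-2.58386835e-01 -7.22161536e-02 -9.63338503e-01]] [-0.60043559 -0.03404669  0.38929382] [[342.78234953   0.         323.82862571]
 [  0.         342.78234953 197.76930645]
 [  0.           0.           1.        ]]
strip_carton []
corner_stop []
fence_right []
fence_far []
canister_a []
lidded_cup []
```

View pics/top0.png

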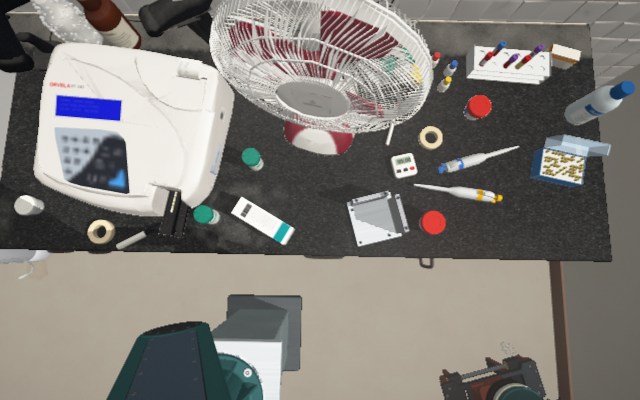

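View pics/side0.png

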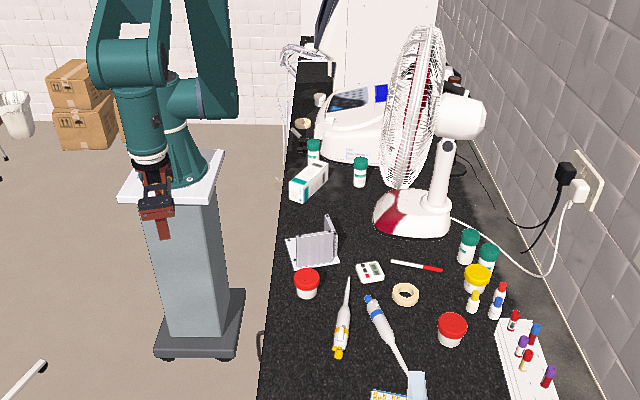

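The top view shows the carton from about (236,205) to its teal top end at (288,238). The canisters are at (207,214) and (253,158), the stop at (377,217) and the cup at (433,222). Next I'll get metric fits from the depth data.

```bash
cat > h.py <<'E'
import numpy as np, cv2
from bench import *
from scipy.spatial.transform import Rotation as Ro
def cloud(c):
    z=c["range_z"]; K=c["intrinsics"]; v,u=np.mgrid[0:400,0:640]
    P=np.stack([(u-K[0,2])/K[0,0]*z,(v-K[1,2])/K[1,1]*z,z],-1)
    return (P-c["t"])@c["R"]   # R^T (p-t)
def proj(c,X):
    p=np.asarray(X)@c["R"].T+c["t"]; q=p@c["intrinsics"].T
    return q[...,:2]/q[...,2:]
E
python3 - <<'E'
from h import *
for n in ["top","side"]:
    c=capture(n);W=cloud(c);np.savez(f"{n}.npz",W=W,**c)
    for q in ["strip_carton","corner_stop","fence_right","fence_far","canister_a","lidded_cup"]:
        for d in silhouettes(n,q)[:3]:
            m=d["region"]&(c["range_z"]>0)
            if m.sum()<15: continue
            p=W[m]; print(n,q,round(d["conf"],2),m.sum(),"med",np.median(p,0).round(3),"z5/95",np.percentile(p[:,2],[5,95]).round(3),
              "x",np.percentile(p[:,0],[2,98]).round(3),"y",np.percentile(p[:,1],[2,98]).round(3))
            if q in("strip_carton",) and n=="top":
                t=p[abs(p[:,2]-.069)<.012]; 
                if len(t)>30: print("  rect",cv2.minAreaRect((t[:,:2]*1000).astype(np.float32)))
            if n=="top" and q in("canister_a","lidded_cup"):
                h=p[:,2].max(); t=p[p[:,2]>np.percentile(p[:,2],90)-.01]; print("  top circ",cv2.minEnclosingCircle((t[:,:2]*1000).astype(np.float32)), t[:,2].mean())
    I=c["image"]
    if n=="top": cv2.imwrite("pics/topz.png",cv2.resize(I[130:270,180:460],None,fx=2.8,fy=2.8,interpolation=cv2.INTER_CUBIC))
    else: cv2.imwrite("pics/sidez.png",cv2.resize(I[120:310,270:400],None,fx=3,fy=3,interpolation=cv2.INTER_CUBIC))
E
```

```text
top strip_carton 0.6 1189 med [ 0.477 -0.108  0.069] z5/95 [0.065 0.071] x [0.425 0.528] y [-0.178 -0.031]
  rect ((478.0184326171875, -103.17700958251953), (165.51840209960938, 51.941986083984375), 60.442378997802734)
top corner_stop 0.73 2387 med [ 0.495 -0.42   0.009] z5/95 [0.005 0.112] x [0.428 0.553] y [-0.476 -0.346]
top fence_right 0.92 490 med [ 0.501 -0.466  0.091] z5/95 [0.019 0.115] x [0.455 0.547] y [-0.484 -0.451]
top fence_far 0.6 263 med [ 0.544 -0.391  0.082] z5/95 [0.017 0.086] x [0.529 0.56 ] y [-0.44  -0.345]
top canister_a 0.85 329 med [ 0.641 -0.073  0.097] z5/95 [0.024 0.1  ] x [0.625 0.665] y [-0.091 -0.049]
  top circ ((645.55908203125, -68.11012268066406), 23.54740333557129) 0.09783930186306235
top canister_a 0.7 390 med [0.488 0.042 0.097] z5/95 [0.018 0.1  ] x [0.468 0.511] y [0.026 0.071]
  top circ ((490.7449035644531, 49.38315963745117), 24.350482940673828) 0.09770383604060054
top canister_a 0.62 1254 med [ 0.478 -0.105  0.069] z5/95 [0.063 0.071] x [0.425 0.53 ] y [-0.178 -0.029]
  top circ ((478.524169921875, -102.89363861083984), 85.5643081665039) 0.
[... 363 characters left out ...]
-0.472  0.054] z5/95 [0.005 0.111] x [0.432 0.564] y [-0.489 -0.363]
side fence_right 0.85 1207 med [ 0.503 -0.477  0.067] z5/95 [0.013 0.113] x [0.456 0.551] y [-0.489 -0.461]
side fence_far 0.72 211 med [ 0.552 -0.412  0.071] z5/95 [0.019 0.085] x [0.53  0.565] y [-0.446 -0.351]
side canister_a 0.84 365 med [ 0.648 -0.087  0.065] z5/95 [0.009 0.098] x [0.629 0.668] y [-0.097  0.006]
side canister_a 0.5 281 med [0.492 0.032 0.075] z5/95 [0.026 0.098] x [0.471 0.516] y [0.02  0.159]
side canister_a 0.45 1838 med [ 0.506 -0.472  0.052] z5/95 [0.003 0.111] x [0.429 0.564] y [-0.49  -0.349]
side lidded_cup 0.89 642 med [ 0.485 -0.587  0.055] z5/95 [0.009 0.059] x [0.458 0.515] y [-0.602 -0.546]
```

View pics/topz.png

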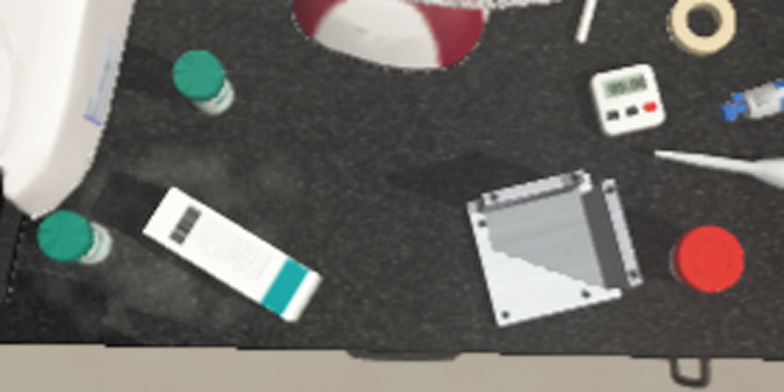

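```bash
python3 - <<'E'
from h import *
from scipy.optimize import least_squares
for n in ["top","side"]:
    D=np.load(n+".npz"); W=D["W"].reshape(-1,3); W=W[D["range_z"].ravel()>0]
    r=W[(W[:,0]>.40)&(W[:,0]<.60)&(W[:,1]>-.51)&(W[:,1]<-.32)]
    for lo,hi in [(.004,.012)]:
        p=r[(r[:,2]>lo)&(r[:,2]<hi)]; print(n,"plate",len(p),cv2.minAreaRect((p[:,:2]*1000).astype(np.float32)))
    p=r[(r[:,2]>.107)&(r[:,2]<.120)]; print("fr top",len(p),cv2.minAreaRect((p[:,:2]*1000).astype(np.float32)))
    p=r[(r[:,2]>.078)&(r[:,2]<.088)]; print("ff top",len(p),cv2.minAreaRect((p[:,:2]*1000).astype(np.float32)))
    f=W[(W[:,0]>.50)&(W[:,0]<.9)&(W[:,1]>-.5)&(W[:,1]<.15)&(W[:,2]>.11)]
    for zl in np.arange(.1,.6,.05):
        g=f[(f[:,2]>zl)&(f[:,2]<zl+.05)]
        if len(g)>5: print("fan z",zl.round(2),len(g),"xmin",g[:,0].min().round(3),"y",np.percentile(g[:,1],[1,99]).round(3))
E
```

```text
top plate 1668 ((497.43731689453125, -414.2364807128906), (190.75502014160156, 184.81712341308594), 3.850231409072876)
fr top 197 ((501.6936950683594, -468.5783996582031), (99.36121368408203, 12.702911376953125), 15.746718406677246)
ff top 204 ((527.0336303710938, -427.52301025390625), (153.9285430908203, 76.0083999633789), 59.68339157104492)
fan z 0.1 3617 xmin 0.5 y [-0.463  0.148]
fan z 0.15 3341 xmin 0.665 y [-0.333  0.149]
fan z 0.2 487 xmin 0.671 y [-0.417 -0.093]
fan z 0.25 1390 xmin 0.665 y [-0.438  0.145]
fan z 0.3 1931 xmin 0.664 y [-0.453 -0.054]
fan z 0.35 3516 xmin 0.665 y [-0.451 -0.049]
fan z 0.4 4252 xmin 0.668 y [-0.451 -0.053]
fan z 0.45 3956 xmin 0.676 y [-0.438 -0.068]
fan z 0.5 4384 xmin 0.689 y [-0.411 -0.096]
fan z 0.55 2000 xmin 0.713 y [-0.361 -0.167]
side plate 356 ((502.2955627441406, -434.1018371582031), (130.94383239746094, 174.89666748046875), 86.99874114990234)
fr top 163 ((503.9525451660156, -472.7562255859375), (99.4027328491211, 18.543621063232422), 16.705673217773438)
ff top 214 ((528.206787109375, -433.38336181640625), (168.71054077148438, 73.43157958984375), 59.34154510498047)
fan z 0.1 1429 xmin 0.5 y [-0.472  0.148]
fan z 0.15 748 xmin 0.673 y [-0.373  0.146]
fan z 0.2 720 xmin 0.673 y [-0.426 -0.087]
fan z 0.25 872 xmin 0.667 y [-0.452  0.12 ]
fan z 0.3 1062 xmin 0.666 y [-0.463 -0.048]
fan z 0.35 1641 xmin 0.667 y [-0.467 -0.048]
fan z 0.4 1365 xmin 0.671 y [-0.461 -0.059]
fan z 0.45 986 xmin 0.678 y [-0.447 -0.074]
fan z 0.5 997 xmin 0.692 y [-0.417 -0.116]
fan z 0.55 656 xmin 0.719 y [-0.364 -0.174]
```

View pics/sidez.png

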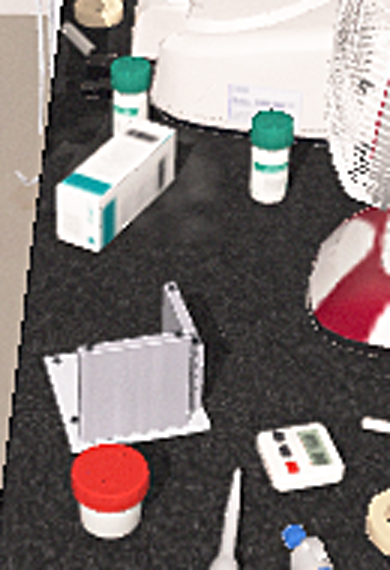

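```bash
cat > fit.py <<'E'
from h import *
from scipy.optimize import least_squares
def sdf(p,c,h):
    q=np.abs(p-c)-h
    return np.linalg.norm(np.maximum(q,0),axis=1)+np.minimum(q.max(1),0)
def loc(P,x,y,th):
    c,s=np.cos(th),np.sin(th); d=P[:,:2]-[x,y]
    return np.c_[d@[c,s],d@[-s,c],P[:,2]]
SB=[((0,0,.004),(.065,.065,.004)),((-.006,-.056,.0605),(.05,.006,.0525)),((.056,.006,.0455),(.006,.05,.0375))]
def stop_d(P,v):
    l=loc(P,*v); return np.min([sdf(l,np.array(c),np.array(h)) for c,h in SB],0)
# carton lying: th = yaw of long axis direction pointing to the top end
def cart_d(P,v):
    l=loc(P,*v); return sdf(l,np.array([0,0,.0345]),np.array([.083,.0265,.0345]))
def fit(f,P,v0):
    for tol in (.02,.008,.005):
        d=f(P,v0); Q=P[np.abs(d)<tol]
        r=least_squares(lambda v:f(Q,v),v0,loss="soft_l1",f_scale=.0015,x_scale=[.01,.01,.1]); v0=r.x
    return v0,len(Q),np.sqrt(np.mean(f(Q,v0)**2))
E
python3 - <<'E'
from fit import *
A={}
for n in ["top","side"]:
    D=np.load(n+".npz"); W=D["W"].reshape(-1,3); W=W[D["range_z"].ravel()>0]; A[n]=W
A["both"]=np.r_[A["top"],A["side"]]
for n,W in A.items():
    W=W[(W[:,2]>.005)&(W[:,2]<.13)]
    print(n,"stop",fit(stop_d,W[np.linalg.norm(W[:,:2]-[.495,-.415],axis=1)<.13],np.array([.495,-.415,.26])))
    print(n,"cart",fit(cart_d,W[np.linalg.norm(W[:,:2]-[.478,-.103],axis=1)<.12],np.array([.478,-.103,-2.09])))
E
```

```text
top stop (array([ 0.49352699, -0.41316565,  0.26119101]), 2316, np.float64(0.0014793443423271897))
top cart (array([ 0.47860101, -0.10263447, -2.11085661]), 1226, np.float64(0.0015607886827160653))
side stop (array([ 0.49551522, -0.41511667,  0.2586316 ]), 1689, np.float64(0.0016584294621107732))
side cart (array([ 0.48050306, -0.1048245 , -2.09097174]), 1026, np.float64(0.0019444356150434229))
both stop (array([ 0.49458884, -0.41461296,  0.25831499]), 3996, np.float64(0.0016670189204528577))
both cart (array([ 0.48050811, -0.1044752 , -2.08989819]), 2252, np.float64(0.0017679991442651243))
```

```bash
cat > plan.py <<'E'
from h import *
STOP=np.array([.4946,-.4146]); SY=.259
CAR=np.array([.4800,-.1040]); CY=-2.097
def Rz(t): return Ro.from_euler('z',t).as_matrix()
def tool_in_carton(a,sgn):
    z=np.array([0,-np.cos(a),-np.sin(a)]); x=np.array([sgn,0,0.]); return np.c_[x,np.cross(z,x),z]
def tcp(Rc,oc,a,sgn,gy,s):
    T=tool_in_carton(a,sgn); R=Rc@T
    return oc+Rc@np.array([0,gy,s])+.019*R[:,2], Ro.from_matrix(R).as_quat()
def lying(lift=0):
    z=np.array([np.cos(CY),np.sin(CY),0]); y=np.array([0,0,1.]); R=np.c_[np.cross(y,z),y,z]
    return R, np.r_[CAR-.083*z[:2],.0345+lift]
def home(dx=0,dy=0,dz=0,yaw=0.,tip=0.):
    # tip: 0 upright, pi/2 lying; rotation about carton x
    R=Rz(SY+yaw)@Ro.from_euler('x',tip).as_matrix()
    o=np.r_[STOP,0]+Rz(SY)@np.array([.05-.0265+dx,-.05+.0345+dy,.008+dz]); return R,o
E
python3 - <<'E'
from plan import *
np.set_printoptions(precision=2,suppress=True)
for a in np.radians([0,15,25,35,45,60]):
  for sgn in (1,-1):
    out=[]
    for nm,(R,o) in dict(g=lying(),lift=lying(.15),pre=home(-.015,.015,.13),home=home()).items():
        p,q=tcp(R,o,a,sgn,.0045,.108); j=inverse_kinematics(p,q); out.append((nm,None if j is None else np.array(j)))
    print(round(np.degrees(a)),sgn,out)
E
```

```text
0 1 [('g', array([-0.41,  0.49,  1.96, -0.  ,  0.7 ,  0.12])), ('lift', array([-0.41,  0.25,  1.82, -0.  ,  1.07,  0.12])), ('pre', None), ('home', None)]
0 -1 [('g', None), ('lift', None), ('pre', None), ('home', None)]
15 1 [('g', array([-0.6 ,  0.5 ,  2.  ,  0.41,  0.71, -0.4 ])), ('lift', array([-0.6 ,  0.25,  1.87,  0.3 ,  1.07, -0.23])), ('pre', None), ('home', None)]
15 -1 [('g', array([-0.6 ,  0.5 ,  2.  ,  0.41,  0.71,  2.74])), ('lift', array([-0.6 ,  0.25,  1.87,  0.3 ,  1.07,  2.91])), ('pre', None), ('home', None)]
25 1 [('g', array([-0.73,  0.54,  2.01,  0.62,  0.79, -0.7 ])), ('lift', array([-0.73,  0.28,  1.89,  0.48,  1.12, -0.45])), ('pre', None), ('home', None)]
25 -1 [('g', array([-0.73,  0.54,  2.01,  0.62,  0.79,  2.45])), ('lift', array([-0.73,  0.28,  1.89,  0.48,  1.12,  2.69])), ('pre', None), ('home', None)]
35 1 [('g', array([-0.85,  0.61,  2.01,  0.77,  0.9 , -0.92])), ('lift', array([-0.85,  0.33,  1.91,  0.63,  1.19, -0.64])), ('pre', None), ('home', None)]
35 -1 [('g', array([-0.85,  0.61,  2.01,  0.77,  0.9 ,  2.22])), ('lift', array([-0.85,  0.33,  1
[... 165 characters left out ...]
4,  1.28, -0.81])), ('pre', None), ('home', None)]
45 -1 [('g', array([-0.94,  0.7 ,  1.99,  0.85,  1.03,  2.05])), ('lift', array([-0.94,  0.41,  1.92,  0.74,  1.28,  2.33])), ('pre', None), ('home', None)]
60 1 [('g', array([-1.05,  0.86,  1.95,  0.92,  1.23, -1.26])), ('lift', array([-1.05,  0.56,  1.93,  0.86,  1.43, -1.01])), ('pre', array([-0.61,  0.28,  1.75, -0.49,  0.76, -0.57])), ('home', array([-0.61,  0.49,  1.83, -0.71,  0.52, -0.29]))]
60 -1 [('g', array([-1.05,  0.86,  1.95,  0.92,  1.23,  1.88])), ('lift', array([-1.05,  0.56,  1.93,  0.86,  1.43,  2.13])), ('pre', array([-0.61,  0.28,  1.75, -0.49,  0.76,  2.58])), ('home', array([-0.61,  0.49,  1.83, -0.71,  0.52,  2.85]))]
```

```bash
python3 - <<'E'
from plan import *
np.set_printoptions(precision=2,suppress=True)
for a in np.radians([46,50,54,58]):
    print(round(np.degrees(a)),[(nm,inverse_kinematics(*tcp(R,o,a,1,.010,.118))) for nm,(R,o) in dict(g=lying(),pre=home(-.02,.02,.13),home=home()).items()])
for a in np.radians([20,30,40,50]):
  for sgn in (1,-1):
    Rh,o=home(); R=Rh@Rz(np.pi/2); 
    print('q',round(np.degrees(a)),sgn,inverse_kinematics(*tcp(R,o,a,sgn,.010,.128)))
E
```

```text
46 [('g', array([-0.97,  0.7 ,  1.98,  0.84,  1.06, -1.09])), ('pre', None), ('home', None)]
50 [('g', array([-1.  ,  0.74,  1.97,  0.86,  1.12, -1.15])), ('pre', array([-0.53,  0.26,  1.87, -0.84,  0.66, -0.2 ])), ('home', None)]
54 [('g', array([-1.03,  0.78,  1.96,  0.88,  1.17, -1.19])), ('pre', array([-0.56,  0.25,  1.83, -0.68,  0.69, -0.37])), ('home', None)]
58 [('g', array([-1.05,  0.82,  1.95,  0.9 ,  1.22, -1.23])), ('pre', array([-0.59,  0.25,  1.79, -0.54,  0.74, -0.51])), ('home', array([-0.58,  0.47,  1.85, -0.79,  0.52, -0.21]))]
q 20 1 [-1.36  0.79  1.86  1.36  1.28  2.08]
q 20 -1 [-1.36  0.79  1.86  1.36  1.28 -1.06]
q 30 1 [-1.31  0.69  1.85  1.26  1.14  2.25]
q 30 -1 [-1.31  0.69  1.85  1.26  1.14 -0.9 ]
q 40 1 [-1.24  0.61  1.82  1.11  1.02  2.45]
q 40 -1 [-1.24  0.61  1.82  1.11  1.02 -0.69]
q 50 1 [-1.16  0.54  1.77  0.91  0.94  2.69]
q 50 -1 [-1.16  0.54  1.77  0.91  0.94 -0.45]
```

```bash
cat >> plan.py <<'E'
A=np.radians(60); SG=1; GY=.014; S=.116
def pose(Ro_): return tcp(*Ro_,A,SG,GY,S)
E
python3 - <<'E'
from plan import *
np.set_printoptions(precision=3,suppress=True)
p,q=pose(lying()); R=Ro.from_quat(q).as_matrix()
print("grasp tcp",p,"tool z",R[:,2])
pre=p-.09*R[:,2]
print("pre",pre,inverse_kinematics(pre,q))
move_ptp(pre,q)
c=capture("wrist"); cv2.imwrite("pics/w1.png",c["image"]); c=capture("top"); cv2.imwrite("pics/t1.png",c["image"][100:300,150:500])
print(current_clock(),current_position(),current_force())
E
```

```text
grasp tcp [ 0.472 -0.118  0.039] tool z [ 0.435  0.749 -0.5  ]
pre [ 0.433 -0.186  0.084] [-1.183  0.764  1.866  0.771  1.393 -1.166]
3.6167 [ 0.433 -0.187  0.084] [-0.054  0.068 -0.647]
```

View pics/w1.png

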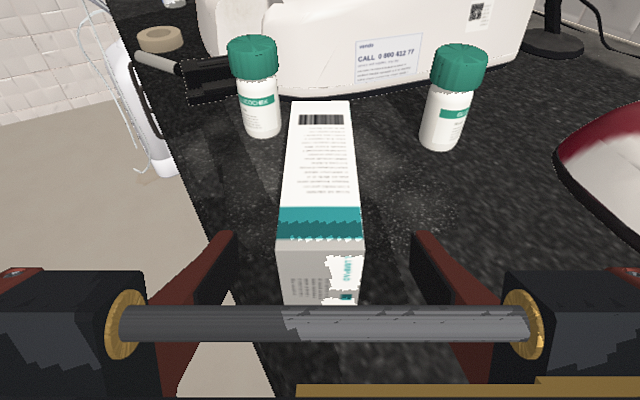

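View pics/t1.png

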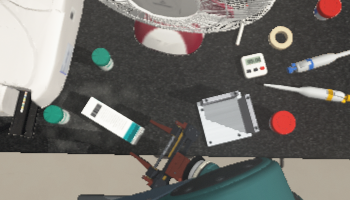

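The wrist view shows the carton at columns 275–365, centred between the fingertips at about 235 and 412, and square to them. I'll move in and grip it.

```bash
python3 - <<'E'
from plan import *
np.set_printoptions(precision=3,suppress=True)
p,q=pose(lying())
print("contact",servo_line(p,q,rate=.08,contact_N=8),current_position(),current_force())
move_gripper(.03); print("gap",current_finger_gap(),current_force(),current_clock())
c=capture("wrist"); cv2.imwrite("pics/w2.png",c["image"])
p2,_=pose(lying(.03)); servo_line(p2,q,rate=.08); print("lift",current_finger_gap(),current_force(),current_clock())
c=capture("side"); cv2.imwrite("pics/s2.png",cv2.resize(c["image"][80:300,220:440],None,fx=2.5,fy=2.5))
E
```

```text
contact False [ 0.472 -0.119  0.039] [-0.657 -0.767  0.211]
gap 0.05330596174129368 [ 0.115 -0.423  0.539] 5.525
lift 0.052900375927342966 [ 0.855 -0.473 -0.48 ] 6.1
```

View pics/s2.png

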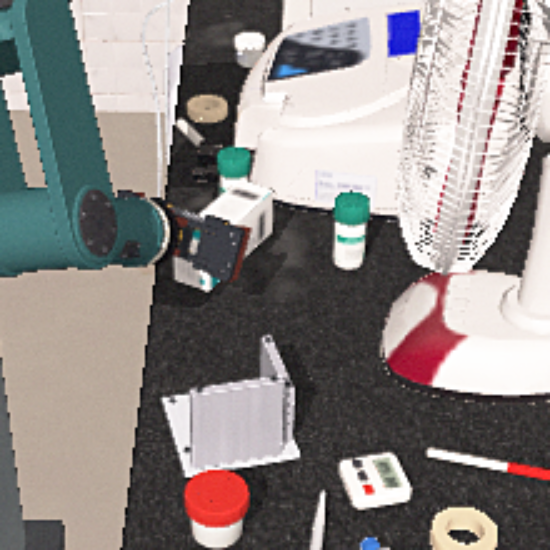

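The carton is held between the fingers with a 53 mm gap, and it's clear of the table. Before swinging it upright I'll check the path for reach and clearance.

```bash
python3 - <<'E'
from plan import *
from scipy.spatial.transform import Slerp
np.set_printoptions(precision=2,suppress=True)
p1,q1=pose(lying(.2)); p2,q2=pose(home(-.02,.02,.14))
sl=Slerp([0,1],Ro.from_quat([q1,q2])); T=tool_in_carton(A,SG)
B=np.array([[x,y,z] for x in(-.0265,.0265) for y in(-.0345,.0345) for z in(0,.166)])
for t in np.linspace(0,1,9):
    R=sl(t).as_matrix(); p=p1+t*(p2-p1); j=inverse_kinematics(p,Ro.from_matrix(R).as_quat())
    Rc=R@T.T; o=p-.019*R[:,2]-Rc@[0,GY,S]; C=o+B@Rc.T; body=p-.28*R[:,2]
    print(round(t,2),j,"zmin",C[:,2].min().round(3),"x",C[:,0].min().round(2),C[:,0].max().round(2),"y",C[:,1].min().round(2),C[:,1].max().round(2),"wrist",body)
E
```

```text
0.0 [-1.06  0.46  1.89  0.84  1.53 -0.91] zmin 0.2 x 0.42 0.54 y -0.19 -0.02 wrist [ 0.35 -0.33  0.38]
0.12 [-1.01  0.39  1.79  0.73  1.5  -0.87] zmin 0.181 x 0.42 0.54 y -0.23 -0.05 wrist [ 0.37 -0.34  0.42]
0.25 [-0.96  0.34  1.72  0.6   1.45 -0.84] zmin 0.165 x 0.43 0.54 y -0.27 -0.08 wrist [ 0.39 -0.34  0.46]
0.38 [-0.9   0.3   1.66  0.46  1.38 -0.83] zmin 0.152 x 0.44 0.53 y -0.31 -0.12 wrist [ 0.41 -0.34  0.49]
0.5 [-0.84  0.27  1.63  0.32  1.3  -0.82] zmin 0.142 x 0.44 0.53 y -0.34 -0.17 wrist [ 0.43 -0.33  0.51]
0.62 [-0.77  0.25  1.63  0.16  1.19 -0.8 ] zmin 0.137 x 0.45 0.53 y -0.37 -0.22 wrist [ 0.44 -0.31  0.52]
0.75 [-0.7   0.23  1.65 -0.02  1.07 -0.77] zmin 0.136 x 0.45 0.53 y -0.4 -0.27 wrist [ 0.45 -0.3   0.52]
0.88 [-0.65  0.23  1.7  -0.22  0.93 -0.7 ] zmin 0.14 x 0.46 0.53 y -0.42 -0.32 wrist [ 0.46 -0.28  0.51]
1.0 [-0.6   0.24  1.76 -0.48  0.79 -0.58] zmin 0.148 x 0.46 0.53 y -0.45 -0.37 wrist [ 0.46 -0.27  0.49]
```

```bash
python3 - <<'E'
from plan import *
np.set_printoptions(precision=3,suppress=True)
p1,q1=pose(lying(.2)); p2,q2=pose(home(-.02,.02,.14))
servo_line(p1,q1,rate=.12); servo_line(p2,q2,rate=.07)
print(current_clock(),current_position()-p2,current_orientation(),q2,current_force(),current_finger_gap())
for n in("top","side","wrist"):
    c=capture(n); np.savez(n+"_u.npz",W=cloud(c),**c); I=c["image"]
    cv2.imwrite(f"pics/{n}_u.png",I if n=="wrist" else cv2.resize(I[100:300,300:500] if n=="top" else I[80:310,220:450],None,fx=2.5,fy=2.5))
E
```

```text
11.975 [-0. -0.  0.] [0.958 0.125 0.033 0.257] [0.958 0.125 0.033 0.257] [ 0.016 -0.228 -1.079] 0.053235809617328586
```

View pics/side_u.png

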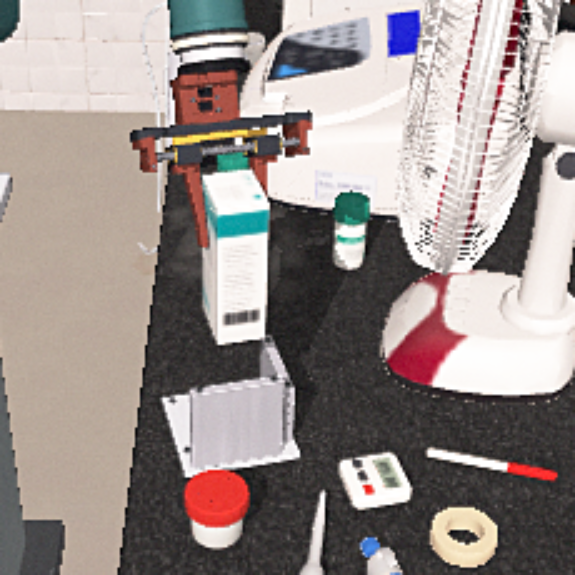

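View pics/top_u.png

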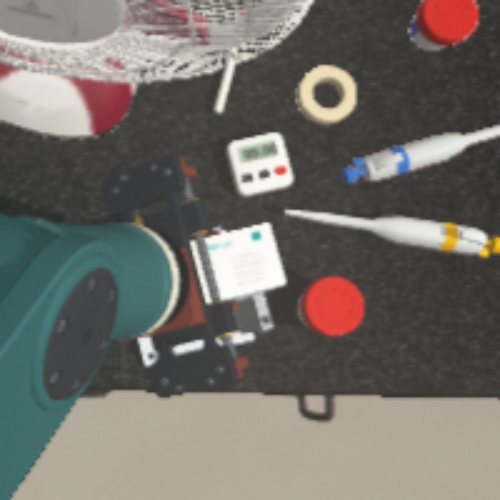

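View pics/wrist_u.png

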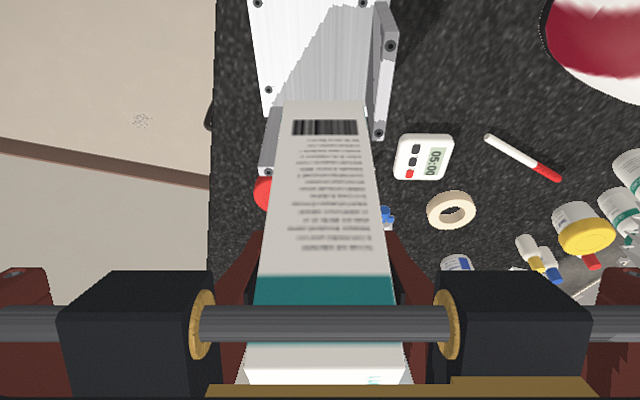

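The carton is upright, top end up. Fitting its pose in the hand will show tilt and offset relative to the stop.

```bash
cat > fit6.py <<'E'
from plan import *
from scipy.optimize import least_squares
from fit import sdf
def fit6(Ws,R0,o0,tols=(.012,.006,.004)):
    v=np.zeros(6)
    def d(P,v):
        R=R0@Ro.from_rotvec(v[3:]).as_matrix(); o=o0+v[:3]
        return sdf((P-o)@R,np.array([0,0,.083]),np.array([.0265,.0345,.083]))
    for tol in tols:
        Q=Ws[np.abs(d(Ws,v))<tol]
        v=least_squares(lambda u:d(Q,u),v,loss="soft_l1",f_scale=.0015,x_scale=[.01]*3+[.1]*3).x
    return v,len(Q)
def getW(fs,reg):
    out=[]
    for f in fs:
        D=np.load(f) if isinstance(f,str) else f
        W=cloud(D) ; W=W[D["range_z"]>0]; out.append(W[reg(W)])
    return np.concatenate(out)
E
python3 - <<'E'
from fit6 import *
np.set_printoptions(precision=4,suppress=True)
R0,o0=home(-.02,.02,.14)
reg=lambda W:(np.linalg.norm(W[:,:2]-o0[:2],axis=1)<.06)&(W[:,2]>.13)
for fs in (["top_u.npz"],["side_u.npz"],["wrist_u.npz"],["top_u.npz","side_u.npz"],["top_u.npz","side_u.npz","wrist_u.npz"]):
    v,n=fit6(getW(fs,reg),R0,o0); print(fs,n,"d in stop frame",Rz(SY).T@v[:3],"rot(local)",v[3:])
E
```

```text
['top_u.npz'] 767 d in stop frame [0.0002 0.001  0.0003] rot(local) [-0.003   0.0078 -0.0074]
['side_u.npz'] 1680 d in stop frame [ 0.0023 -0.0018 -0.0005] rot(local) [-0.0016 -0.0036  0.0119]
['wrist_u.npz'] 30958 d in stop frame [-0.0003 -0.0005  0.0001] rot(local) [-0.0002 -0.0021  0.0019]
['top_u.npz', 'side_u.npz'] 2445 d in stop frame [ 0.0022 -0.0018  0.0001] rot(local) [-0.0012 -0.0027  0.0091]
['top_u.npz', 'side_u.npz', 'wrist_u.npz'] 33361 d in stop frame [ 0.0014 -0.0006  0.0001] rot(local) [-0.0003 -0.0095  0.0039]
```

```bash
python3 - <<'E'
from plan import *
np.set_printoptions(precision=4,suppress=True)
def st(nm):
    R,o=home(); print(nm,round(float(current_clock()),2),"tcp dev (stop fr)",Rz(SY).T@(np.array(current_position())-pose((R,o))[0]),"F stop fr",Rz(SY).T@np.array(current_force()),"M",np.array(current_torque()))
st("0")
p,q=pose(home(-.015,.015,.012)); print(servo_line(p,q,rate=.07,contact_N=6)); sleep(.3); st("low")
p,q=pose(home(-.015,.015,-.004)); print(servo_line(p,q,rate=.01,contact_N=2)); sleep(.3); st("plate")
c=capture("side"); cv2.imwrite("pics/s3.png",cv2.resize(c["image"][80:310,220:450],None,fx=2.5,fy=2.5))
E
```

```text
0 12.12 tcp dev (stop fr) [-0.02    0.02    0.1401] F stop fr [-0.6214  0.1512  0.8483] M [ 0.3205 -0.0154  0.0025]
False
low 14.41 tcp dev (stop fr) [-0.015   0.015   0.0121] F stop fr [-0.9465 -0.2956 -0.5022] M [ 0.2371 -0.0552  0.0464]
True
plate 15.84 tcp dev (stop fr) [-0.0152  0.015  -0.0003] F stop fr [-0.5509  1.1972  5.9765] M [-0.1806 -0.084  -0.0169]
```

View pics/s3.png

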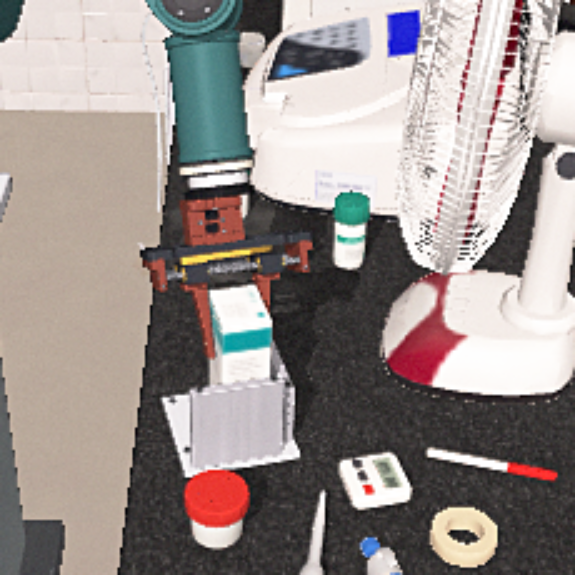

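```bash
cat >> plan.py <<'E'
def dev(): return Rz(SY).T@(np.array(current_position())-pose(home())[0])
def favg(n=10):
    F=[]
    for _ in range(n): F.append(current_force()); sleep(.04)
    F=np.array(F); return Rz(SY).T@F.mean(0), F.std(0)
def st(nm):
    f,s=favg(); print(nm,round(float(current_clock()),2),"dev",dev(),"F",f,"M",Rz(SY).T@np.array(current_torque()),"gap",current_finger_gap())
E
python3 - <<'E'
from plan import *
np.set_printoptions(precision=4,suppress=True)
P=lambda x,y,z: pose(home(x,y,z))
servo_line(*P(-.015,.015,.0015),rate=.02); sleep(.2); st("up")
print(servo_line(*P(-.015,.003,.0015),rate=.03,contact_N=4)); 
print(servo_line(*P(-.015,-.008,.0015),rate=.008,contact_N=3)); sleep(.2); st("right")
d=dev()
print(servo_line(*P(-.005,d[1],.0015),rate=.02,contact_N=4)); st("mid")
print(servo_line(*P(.008,d[1],.0015),rate=.008,contact_N=3)); sleep(.2); st("far")
for n in("top","side","wrist"):
    c=capture(n); np.savez(n+"_p.npz",W=cloud(c),**c)
E
```

```text
up 16.8 dev [-0.015   0.015   0.0015] F [-0.2671  0.0158 -0.8711] M [ 0.3114 -0.1238 -0.0193] gap 0.05312172450159354
False
True
right 18.48 dev [-0.0156  0.0021  0.0004] F [-0.0461  0.233  -1.0106] M [ 0.2632 -0.109  -0.014 ] gap 0.053243525304554104
False
mid 19.58 dev [-0.0051  0.0021  0.0015] F [ 0.1127  0.0515 -0.9368] M [ 0.198  -0.1096  0.0054] gap 0.053085132585376754
True
far 20.93 dev [-0.0023  0.0029  0.0004] F [-0.0713  0.0911 -0.6538] M [ 0.2757 -0.1118 -0.0182] gap 0.05315310200785871
```

The stops at 3 N look like motion noise, since the averaged force shows no bearing yet. I'll step in by 0.5 mm at a time and use averaged force readings.

```bash
python3 - <<'E'
from plan import *
np.set_printoptions(precision=4,suppress=True)
P=lambda x,y,z: pose(home(x,y,z))
x,y,z=-.003,.002,.001
servo_line(*P(x,y,z),rate=.01); sleep(.3); f0,_=favg(10); print("base",dev(),f0,_)
while y>-.007:
    y-=.0007; servo_line(*P(x,y,z),rate=.01); sleep(.1); f,s=favg(6); print("y",round(y,4),dev(),f-f0)
    if (f-f0)[1]>3: break
while x<.008:
    x+=.0007; servo_line(*P(x,y,z),rate=.01); sleep(.1); f,s=favg(6); print("x",round(x,4),dev(),f-f0)
    if (f-f0)[0]<-3: break
print(current_clock(),current_torque())
for n in("top","side","wrist"):
    c=capture(n); np.savez(n+"_p.npz",W=cloud(c),**c)
E
```

```text
base [-0.003  0.002  0.001] [-0.1663  0.0057 -1.2356] [0.1683 0.5011 0.5673]
y 0.0013 [-0.0031  0.0014  0.001 ] [0.0239 0.6876 0.6006]
y 0.0006 [-0.0031  0.0013  0.0008] [0.2403 5.5257 2.9677]
x -0.0023 [-0.0028  0.0013  0.0007] [-0.6207  5.2694  3.2689]
x -0.0016 [-0.0024  0.0013  0.0005] [-1.5278  5.4157  2.3438]
x -0.0009 [-0.0018  0.0013  0.0004] [-2.0509  5.1523  1.9292]
x -0.0002 [-0.0015  0.0013  0.0004] [-2.8571  4.6966  2.4999]
x 0.0005 [-0.0014  0.0013  0.0003] [-5.1123  4.5717  3.2141]
26.275 [ 0.5124  0.9142 -0.326 ]
```

```bash
cat > chk.py <<'E'
from fit6 import *
from fit import fit,stop_d
np.set_printoptions(precision=4,suppress=True)
def chk(tag):
    R0,o0=home(-.001,.001,.001)
    reg=lambda W:(np.linalg.norm(W[:,:2]-o0[:2],axis=1)<.06)&(W[:,2]>.12)
    for fs in (["top"],["side"],["wrist"],["top","side"]):
        fs2=[f+tag+".npz" for f in fs]
        v,n=fit6(getW(fs2,reg),R0,o0); R=R0@Ro.from_rotvec(v[3:]).as_matrix()
        l=Rz(SY).T@(o0+v[:3]-np.r_[STOP,.008])-[.05,-.05,0]
        print(fs,n,"origin in stop_corner (home -.0265,.0345,0)",l,"tilt",np.arccos(R[2,2]).round(4),"axis(stop)",(Rz(SY).T@R[:,2])[:2],"yaw err",v[5])
    for f in ("top","side","wrist"):
        W=getW([f+tag+".npz"],lambda W:(np.linalg.norm(W[:,:2]-STOP,axis=1)<.12)&(W[:,2]>.005)&(W[:,2]<.13))
        l=(np.c_[W[:,:2]-STOP,W[:,2]])@Rz(SY); m=(np.abs(l[:,0])<.07)&(np.abs(l[:,1])<.07)&~((l[:,0]<.047)&(l[:,0]>-.02)&(l[:,1]>-.047)&(l[:,1]<.04)&(l[:,2]>.012))
        print(f,"stop",fit(stop_d,W[m],np.r_[STOP,SY]))
E
python3 -c "
from chk import *
chk('_p')
for n in ('top','side','wrist'):
    I=np.load(n+'_p.npz')['image']
    cv2.imwrite(f'pics/{n}_p.png',I if n=='wrist' else cv2.resize(I[100:300,300:500] if n=='top' else I[80:310,220:450],None,fx=2.5,fy=2.5))
"
```

```text
['top'] 537 origin in stop_corner (home -.0265,.0345,0) [-0.0267  0.0382  0.0008] tilt 0.0021 axis(stop) [ 0.0018 -0.0012] yaw err -0.02782797210115049
['side'] 738 origin in stop_corner (home -.0265,.0345,0) [-0.0291  0.034  -0.0001] tilt 0.0207 axis(stop) [0.0207 0.0011] yaw err 0.03557471730636545
['wrist'] 17562 origin in stop_corner (home -.0265,.0345,0) [-0.0292  0.0359  0.0003] tilt 0.0065 axis(stop) [ 0.0049 -0.0042] yaw err 0.0008761221591560726
['top', 'side'] 1269 origin in stop_corner (home -.0265,.0345,0) [-0.028   0.0349  0.0004] tilt 0.0135 axis(stop) [ 0.0127 -0.0044] yaw err 0.026208912929693035
top stop (array([ 0.4933, -0.4131,  0.263 ]), 519, np.float64(0.0013335640707599656))
side stop (array([ 0.4962, -0.4148,  0.2635]), 1585, np.float64(0.0018292504747903712))
wrist stop (array([ 0.4919, -0.4141,  0.2607]), 31103, np.float64(0.0006828356943532002))
```

View pics/side_p.png

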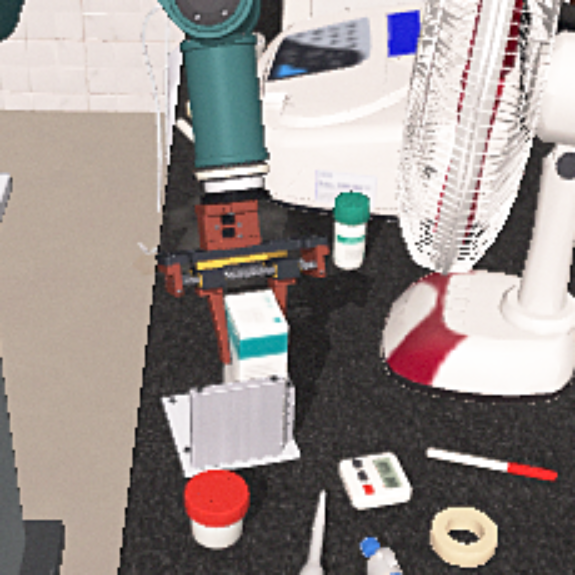

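View pics/wrist_p.png

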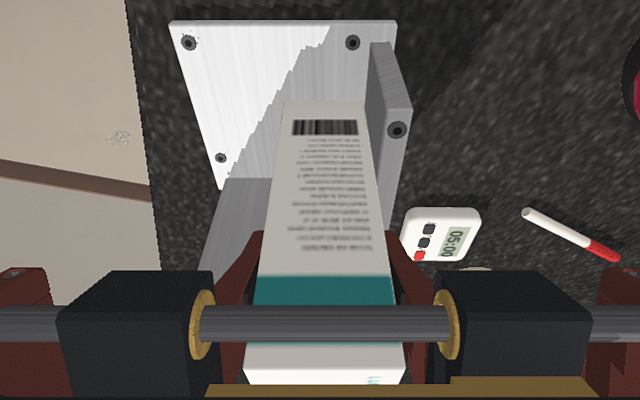

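The wrist camera gives the tightest fit at 0.7 mm rms. It puts the carton at about (-26.7, 34.7) mm from the corner, yaw error about 0.001 rad and tilt 0.007 rad, so it is home. I'll add some far-fence force so friction on the right fence can't be carrying it all, then settle and recheck.

```bash
python3 - <<'E'
from chk import *
P=lambda x,y,z: pose(home(x,y,z))
f0=np.array([-.17,0,-1.1]); x,y,z=.0005,.0006,.001
for _ in range(4):
    x+=.0005; servo_line(*P(x,y,z),rate=.01); sleep(.1); f,s=favg(6); print("x",round(x,4),dev(),f-f0)
    if (f-f0)[0]<-8: break
sleep(1.5); f,s=favg(10); print("settled",current_clock(),dev(),f-f0,current_finger_gap())
for n in("top","side","wrist"):
    c=capture(n); np.savez(n+"_q.npz",W=cloud(c),**c)
chk("_q")
c=np.load("top_q.npz"); 
for q in ["canister_a","lidded_cup"]:
    capture("top")
    for d in silhouettes("top",q)[:2]:
        p=cloud(c)[d["region"]&(c["range_z"]>0)]; t=p[p[:,2]>np.percentile(p[:,2],90)-.01]
        print(q,d["conf"],cv2.minEnclosingCircle((t[:,:2]*1000).astype(np.float32)))
print(current_clock())
E
```

```text
x 0.001 [-0.0014  0.0014  0.0003] [-5.8376  4.6603  3.9176]
x 0.0015 [-0.0014  0.0014  0.0004] [-7.6823  4.5989  4.9037]
x 0.002 [-0.0013  0.0014  0.0004] [-8.2081  3.8809  5.8356]
settled 30.1417 [-0.0014  0.0014  0.0004] [-8.7152  4.1078  5.4498] 0.0528461868312985
['top'] 536 origin in stop_corner (home -.0265,.0345,0) [-0.0282  0.035   0.0008] tilt 0.0158 axis(stop) [ 0.0143 -0.0068] yaw err -0.01538399458760302
['side'] 731 origin in stop_corner (home -.0265,.0345,0) [-0.0266  0.0345 -0.0001] tilt 0.006 axis(stop) [ 0.0048 -0.0036] yaw err 0.010798412047236854
['wrist'] 17547 origin in stop_corner (home -.0265,.0345,0) [-0.0294  0.0359  0.0004] tilt 0.0089 axis(stop) [ 0.0078 -0.0043] yaw err -0.00090965341333508
['top', 'side'] 1261 origin in stop_corner (home -.0265,.0345,0) [-0.0274  0.0347  0.0005] tilt 0.0121 axis(stop) [ 0.0109 -0.0053] yaw err 0.0033449629824793482
top stop (array([ 0.4941, -0.413 ,  0.2595]), 520, np.float64(0.0012721516009057562))
side stop (array([ 0.4964, -0.4149,  0.2592]), 1595, np.float64(0.0017902575160295324))
wrist stop (array([ 0.4919, -0.4141,  0.2608]), 30996, np.float64(0.0006785445473562956))
canister_a 0.8 ((647.4156494140625, -68.32412719726562), 24.59547996520996)
canister_a 0.64 ((490.41290283203125, 49.501747131347656), 24.362049102783203)
lidded_cup 0.58 ((483.3324279785156, -567.423095703125), 33.07756042480469)
30.4917
```

```bash
python3 - <<'E'
from plan import *
np.set_printoptions(precision=4,suppress=True)
f0=np.array([-.17,0,-1.1])
servo_line(*pose(home(.002,.0002,.001)),rate=.01); sleep(1.); f,s=favg(12); print(dev(),f-f0,current_finger_gap(),np.abs(current_qvel()).max())
c=capture("wrist"); np.savez("wrist_r.npz",W=cloud(c),**c)
from fit6 import *
R0,o0=home(-.001,.001,.001); v,n=fit6(getW(["wrist_r.npz"],lambda W:(np.linalg.norm(W[:,:2]-o0[:2],axis=1)<.06)&(W[:,2]>.12)),R0,o0)
print(v,n); R=R0@Ro.from_rotvec(v[3:]).as_matrix(); S2=np.array([.4919,-.4141,.008])
print("in wrist-seen stop_corner",Rz(.2608).T@(o0+v[:3]-S2)-[.05,-.05,0],"tilt",np.arccos(R[2,2]))
close_job(); print(current_clock())
E
```

```text
[-0.0013  0.0014  0.0003] [-8.6535  6.4675  7.0847] 0.05288792934616412 0.0015144080520277418
[-0.0019 -0.0001 -0.0006  0.0043  0.0078  0.0001] 17547
in wrist-seen stop_corner [-0.0269  0.0347  0.0004] tilt 0.008908670009944872
the job is handed in; nothing more can be done
the job is handed in; nothing more can be done
```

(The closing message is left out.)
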